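Register a blade blank and wind the spring stamper

ROBOT

A 6-joint arm with a two-finger parallel gripper is mounted at the origin on the work surface. World frame = base frame: x ahead of the robot, y to its left, z up, the work surface at z = 0. Lengths are in m, angles in degrees, forces in N, time in s.
With the tool pointing down it reaches from about 0.35 to 0.875 m from the base axis. Payload 4.2 kg.
Tool frame: the origin (TCP) lies on the mounting face of the last link; the fingertips stand 182 mm ahead of it and the grasp point (between the pads) lies 164 mm ahead of it (r.tcp_to_grasp is the distance from the TCP to the grasp point, in m); z points along the fingers, y is the line along which they close (so a half turn about z gives the same grasp; the last joint's range is limited). The gripper opens to 87 mm and grips with 3 to 60 N. Pads are 19 mm wide; open, the fingers measure 117 mm over their backs; the gripper's body (75 mm by 190 mm) begins 51 mm behind the grasp point.
Start: joints at [80.592, 22.042, 0.453, 0, -68.411, -14.817], TCP at [0.256, 0.57, 0.405] pointing down, gripper open.
Joint ranges: [-179.83, 179.83], [-69.29, 118.12], [-61.27, 80.66], [-181.25, 117.63], [-171.15, -9.14], [-177.46, 177.46]. Speed limits (degrees/s): [159.86, 159.86, 180, 180, 180, 180].

INTERFACE

Orientations are given as a 3x3 rotation matrix whose columns are the frame's x, y, z axes.
In Python, from station import sense, eyes, r gives the robot as it stands.
- The arm moves only by the tool jog_arm, never from a script. Its argument "increments" is a list of rows, each a list of 4 numbers: the shift along the tool's x, y, z normalised to -1 to 1, where 1 is 0.02 m, then the turn about the tool's z normalised to -1 to 1, where 1 is 0.08 rad. A call has 1 to 10 rows; each row shifts and turns the commanded pose from where the row before left it, along the tool's axes as they then stand; what a row does not reach is not made up. A row lasts 1/10 s, in which the tool goes at most 50 mm and 8.59 degrees, less where a joint would pass 70% of its speed; a pose out of reach is approached as far as the arm can. A call with a number of a shift or a turn outside -1 to 1 is refused whole. A call with a gripper value outside its range is refused whole. "grip" is the finger opening in mm, from 0 to 87, set as the call begins (left out, the last holds). The fingers move at their own pace and stop on an object; the grip force is fixed at half the most. Time passes only in rows, so rows that do not move let the fingers close. It gives the time, the measured TCP pose, the force, the opening and the grip force at its end, in the units of the state.
- sense(): the state, without advancing time (a new reading comes with each control period).
- eyes.capture(name): name is "scene" or "side" or "wrist"; returns the picture (400x640x3 uint8, blue, green, red); there is no depth.
- eyes.get_calibration(name): a dict with "camera_matrix" (3x3 intrinsics, pixels), "R" (3x3) and "t" (3): a world point X has camera coordinates R X + t; the wrist camera has in their place "T_tool_cam" (4x4, takes a point from camera to tool coordinates, whose origin is the TCP and whose axes are the flange's). Camera axes: x right, y down, z forward; pixel columns grow to the right and rows downward; lengths in m; the calibration is good to about 2 mm. A picture is of the moment at which its call begins: read the wrist's pose just before it. get_calibration takes no time and is no camera call.
- r.finish_job(): hands the job in; it is judged then, once.
Trained networks look in the newest picture that a camera, given by its name, has taken for a name from the list of things; names that differ only in an ending like _2 or _b are one class to them, and where a whole thing is asked for, a point or a joint stands for the part that bears it (a point fixed in the world has none). Each returns a list of dicts, best first, with "conf" (0 to 1); they miss things now and then, are a little off and sometimes report something else, mostly with a low value. They report only what shows in the picture. A call takes as long as a camera call. They do not tell look-alikes from the thing itself.
- eyes.spot_in(camera, name): "centre" ([x, y, z] in m, in world coordinates, good to about 4 mm: the middle of the surface that is visible of it).
- eyes.outline_of(camera, name): "mask" (400x640 bool, what is visible of it).
The state is a dict: "time_s": time; "joints": joint angles; "joint_velocities": joint speeds; "effort": joint torques, N m; "tcp_pos": TCP position; "ee_rot": TCP orientation; "wrist_force": force on the tool from outside, world axes, zero at the start; "moment": the same for the moment, N m; "gripper_width": opening from 0.0 (shut) to 1.0 (fully open); "gripper_force": force on a finger pad.
Only numpy, scipy, OpenCV 4.12 (cv2) and the standard library are available. Lean on these libraries where they do the work, as an engineer would, in place of code of your own. Each camera call takes 0.05 s, during which the arm holds its last target. There are 200 camera calls.

TASK

Get the spring stamper ready to mark the knife blank: slide the blank on the bed until its spine lies flush along the long stop and its square butt is fully home against the end stop beside the green housing. Then wind the mainspring by turning the brass wing key clockwise (seen from above), a part turn at a time, until the gauge pointer stands in the green band, never running it into the red. Leave the blank in place against both stops and leave the other things on the bench where they are.

Things in the scene. Friction and masses are not known exactly. Their poses are not given: they have to be found in the camera images.
- stamper: Stamping machine fixed to the bench; origin on the bench top, z up, +x roughly away from the robot, +y roughly to its left. All in mm, in its frame: grey base x -95..95, y -200..210, z 0..12; dark bed x -93..57, y -60..202, top z 22; green spring housing (carries key and gauge) x -91..87, y -191..-77, top z 90.
- stop_corner (a point): Corner where both aluminium stops' faces meet on the bed: stamper x 40, y -60, z 22 mm; stamper's axes. Long stop: straight bar along the bed's far side, face in the plane stamper x = 40, looking to -x, y -60..155, 16 mm thick. End stop: face in the plane stamper y = -60, looking to +y, x -52..48, brass punch in it. Both rise to z 40 (18 mm over the bed).
- blank: Loose steel knife blank flat on the bed, 160 x 40 x 8 mm, about 0.4 kg; origin under its centre. Length along its y (-80..80), width x (-20..20). Straight spine on +x, square butt at -y; at +y the -x corner is clipped 14 mm at 45 degrees, leaving a flat nose x -6..20. Registered: origin at stamper (20, 20, 22) mm, axes parallel to the stamper's.
- blank_butt (a point): The middle of the butt's lower edge: blank x = 0, y = -80, z = 0 mm; axes as the blank's.
- key (a joint): Key angle in rad, 0 (run down) to 7.4 (hard stop); starts between 0.2 and 1.4 and grows as the key is turned clockwise seen from above. The spring resists with up to 0.2 N m; a drag brake holds the key wherever it is let go.
- key_grip (a point): Middle of the brass wing key, on its vertical axis, at stamper (-42, -134, 136) mm. z up; x along the two round wings: 72 mm across, 34 mm high (17 above and below this point), 10 mm thick along y (pinch them there from above). Turns with the key, which looks the same after half a turn. Free space under the wings down to a boss at z 96 mm.
- gauge (a joint): Black gauge pointer, 42 mm long, on the white dial on the housing (dial centre stamper x 26, y -134 mm); geared to the key (0.28 rad per rad of the key), growing clockwise from above. At 0 it points along stamper +y, at 1.57 along +x. Green band 1.43 to 1.72 (key 5.11 to 6.14), red above.
- oil_jar: Bystander, to be left alone: amber glass jar, 48 mm across, 75 mm high, origin under its centre.
- hammer: Bystander, to be left alone: hammer lying beside the spring housing, along its own x.
- foil_packet: Bystander, to be left alone: bare silver flat packet 140 x 40 x 14 mm lying on the bench behind the stamper, origin under its centre.
- spray_can: Bystander, to be left alone: white and red can, 54 mm across, 170 mm high, origin under its centre.
- tub: Bystander, to be left alone: white plastic bowl, 90 mm across, 45 mm high, origin under its centre.
- wood_scales: Bystander, to be left alone: dark wood block 130 x 45 x 22 mm lying in front of the stamper (robot side), origin under its centre.
- wrench: Bystander, to be left alone: steel wrench lying on the bench along its own x.
Things that resemble listed ones, but are neither listed nor needed, are in the scene too. Leave any pink look-alike of the blank alone.

How it is judged:
By the outcome, as a careful person would: the job done as asked, in the order asked, and still so for the second after the job is handed in, with the robot touching nothing.
It also fails if it takes over 72 s, if anything falls off the work surface, if the arm or the gripper's body presses on something with over 40 N, if the wrist force passes 120 N, or if a joint passes its speed limit or range.

## Working session

There is one attempt and no reset: what is moved stays moved. The work goes in short steps, Python scripts to look and compute and a tool call to move; the robot and the scene stay as the last step left them, time stands still between calls to the robot, and variables do not carry over. Pictures are saved under pics/ and viewed, at most 10 in all, crops included, and the job is handed in when it is done.

Besides the shell and the picture viewer there is one more tool, called after "Call:" as name(argument=value, ...) on one line, values as JSON. jog_arm: Moves the arm, as the interface text tells. Its arguments: {"type":"object","properties":{"increments":{"type":"array"},"grip":{"type":"number"}},"required":["increments"]}

```bash
ls; mkdir -p pics; python3 - <<'E'
from station import sense, eyes, r
import cv2, numpy as np
np.set_printoptions(precision=4,suppress=True)
for n in ("scene","side"):
    im=eyes.capture(n); cv2.imwrite(f"pics/{n}0.png",im)
    c=eyes.get_calibration(n); print(n,c)
    for o in ("stamper","blank","key_grip","gauge","oil_jar","hammer","foil_packet","spray_can","tub","wood_scales","wrench"):
        try: print(o,[(np.round(d['centre'],3),round(d['conf'],2)) for d in eyes.spot_in(n,o)[:3]])
        except Exception as e: print(o,e)
print(eyes.get_calibration("wrist")); s=sense(); print(s)
E
```

```text
pics
scene {'camera_matrix': array([[511.4489,   0.    , 319.3994],
       [  0.    , 511.4489, 198.9369],
       [  0.    ,   0.    ,   1.    ]]), 'R': array([[ 0.815 ,  0.5795, -0.0022],
       [ 0.4796, -0.6766, -0.5587],
       [-0.3252,  0.4543, -0.8294]]), 't': array([-0.4755, -0.1706,  1.7306])}
stamper []
blank [(array([0.478, 0.312, 0.009]), 0.96), (array([0.546, 0.009, 0.031]), 0.81)]
key_grip [(array([ 0.475, -0.18 ,  0.148]), 0.74), (array([ 0.509, -0.356,  0.026]), 0.58), (array([ 0.696, -0.091,  0.071]), 0.32)]
gauge []
oil_jar [(array([ 0.697, -0.091,  0.068]), 0.67)]
hammer [(array([ 0.504, -0.353,  0.026]), 0.81), (array([0.546, 0.007, 0.033]), 0.7)]
foil_packet [(array([ 0.645, -0.233,  0.016]), 0.71)]
spray_can [(array([0.641, 0.383, 0.119]), 0.8), (array([ 0.477, -0.182,  0.147]), 0.16)]
tub [(array([ 0.695, -0.315,  0.023]), 0.71)]
wood_scales [(array([0.418, 0.026, 0.022]), 0.73), (array([ 0.693, -0.314,  0.026]), 0.34)]
wrench [(array([0.507, 0.457, 0.004]), 0.53)]
side {'camera_matrix': array([[371.8511,   0.    , 321.1776],
       [  0.    , 371.8511, 202.356
[... 1100 characters left out ...]
  , -0.0001,  0.0014,  0.0008],
       [-0.0013, -0.2551,  0.9669,  0.0207],
       [ 0.    ,  0.    ,  0.    ,  1.    ]])}
{'time_s': 1.2, 'joints': array([ 80.5934,  22.043 ,   0.4532,   0.0008, -68.4101, -14.8147]), 'joint_velocities': array([-0.0012, -0.0586, -0.0434, -0.1829,  0.0061,  0.07  ]), 'effort': array([ -0.0003, -39.0481,  18.7625,   4.2242,   0.0155,  -0.    ]), 'tcp_pos': array([0.2564, 0.57  , 0.4047]), 'ee_rot': array([[ 0.912 , -0.4103,  0.    ],
       [-0.4103, -0.912 , -0.    ],
       [ 0.    , -0.    , -1.    ]]), 'wrist_force': array([-0.2964,  1.2991,  0.2313]), 'moment': array([ 0.0359, -0.0389, -0.051 ]), 'gripper_force': 0.0, 'gripper_width': 1.0004550655004911}
```

View pics/scene0.png

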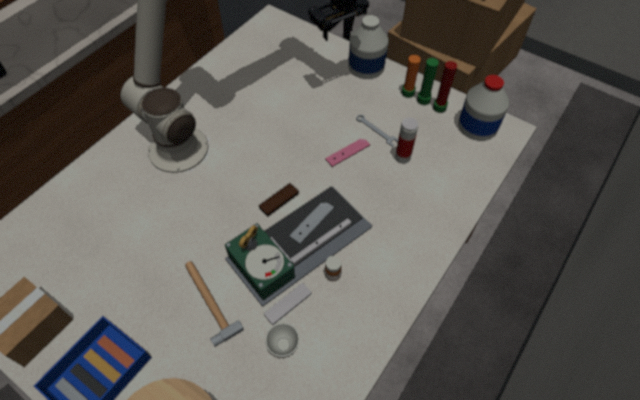

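View pics/side0.png

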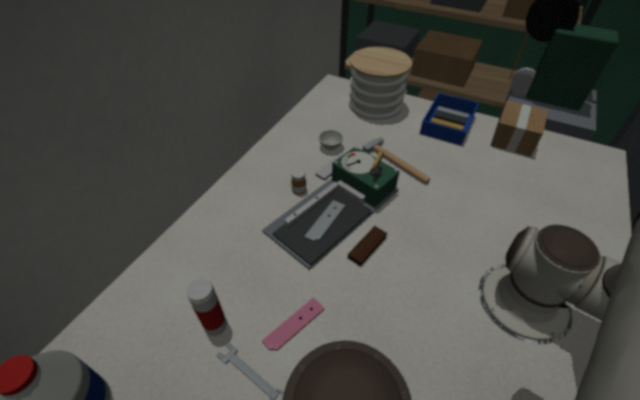

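The scene shows the silver blank lying askew on the dark bed at (312,222). Two things could be taken for it: the pink look-alike at (348,152), and the silver foil packet at (288,302) on the bare bench. I choose the one on the bed. The key is at (249,238). I'll move over the bed for a close look.

Call:
jog_arm(increments=[[1, 0.95, 0, 0], [1, 0.95, 0, 0], [1, 0.95, 0, 0], [1, 0.95, 0, 0], [1, 0.95, 0, 0], [1, 0.95, 0, 0], [1, 0.95, 0, 0], [1, 0.95, 0, 0], [1, 0.95, 0, 0], [1, 0.95, 0, 0]], grip=87)

```text
time_s: 2.2
tcp_pos: [0.3611, 0.3135, 0.405]
ee_rot: [[0.912, -0.41, 0.0], [-0.41, -0.912, 0.0], [0.0, -0.001, -1.0]]
wrist_force: [-0.1, -0.4, 0.9]
gripper_width: 0.999
gripper_force: 0.0
```

Call:
jog_arm(increments=[[1, 0.95, 0, 0], [1, 0.95, 0, 0], [1, 0.95, 0, 0], [1, 0.95, 0, 0], [1, 0.95, 0, 0], [1, 0.95, 0, 0], [1, 0.95, 0, 0], [1, 0.95, 0, 0], [1, 0.95, 0, 0], [1, 0.95, 0, 0]])

```text
time_s: 3.2
tcp_pos: [0.4655, 0.0582, 0.405]
ee_rot: [[0.912, -0.41, 0.001], [-0.41, -0.912, 0.0], [0.0, -0.0, -1.0]]
wrist_force: [0.2, -0.3, -0.3]
gripper_width: 1.001
gripper_force: 0.0
```

Call:
jog_arm(increments=[[1, 0.95, 0, 0], [1, 0.95, 0, 0], [1, 0.95, 0, 0], [0, 0, 0, 0], [0, 0, 0, 0]])

```text
time_s: 3.7
tcp_pos: [0.4966, -0.0177, 0.4046]
ee_rot: [[0.911, -0.412, -0.0], [-0.412, -0.911, 0.0], [-0.0, 0.0, -1.0]]
wrist_force: [-1.1, -0.4, -0.6]
gripper_width: 0.997
gripper_force: 0.0
```

```bash
cat > h.py <<'E'
from station import sense, eyes, r
import cv2, numpy as np
np.set_printoptions(precision=4,suppress=True)
def wcam(s):
    c=eyes.get_calibration("wrist"); T=np.eye(4); T[:3,:3]=s['ee_rot']; T[:3,3]=s['tcp_pos']
    M=np.linalg.inv(T@c['T_tool_cam']); return c['camera_matrix'],M[:3,:3],M[:3,3]
def cam(n):
    if n=="wrist": return wcam(sense())
    c=eyes.get_calibration(n); return c['camera_matrix'],c['R'],c['t']
def back(C,uv,z):
    K,R,t=C; uv=np.atleast_2d(uv).astype(float); d=np.c_[uv,np.ones(len(uv))]@np.linalg.inv(K).T@R; o=-R.T@t
    return o+d*((z-o[2])/d[:,2])[:,None]
def proj(C,X):
    K,R,t=C; p=(np.atleast_2d(X)@R.T+t)@K.T; return p[:,:2]/p[:,2:]
E
python3 - <<'E'
from h import *
s=sense(); print(s['time_s'],s['tcp_pos'],s['ee_rot'][:,0],s['joints'])
im=eyes.capture("wrist"); cv2.imwrite("pics/w1.png",im)
for o in ("stamper","blank","key_grip","gauge"):
    print(o,[(d['centre'],round(d['conf'],2)) for d in eyes.spot_in("wrist",o)[:3]])
E
```

```text
3.7 [ 0.4966 -0.0177  0.4046] [ 0.9113 -0.4116 -0.0003] [ 16.7152   9.5138 -17.0799  -0.011  -63.422   48.9815]
stamper [([0.5483, -0.0959, 0.0216], 0.87)]
blank [([0.5515, 0.012, 0.03], 0.94)]
key_grip [([0.4795, -0.1694, 0.1449], 0.86), ([0.5502, 0.0185, 0.0343], 0.39)]
gauge [([0.5465, -0.1861, 0.0923], 0.79)]
```

View pics/w1.png

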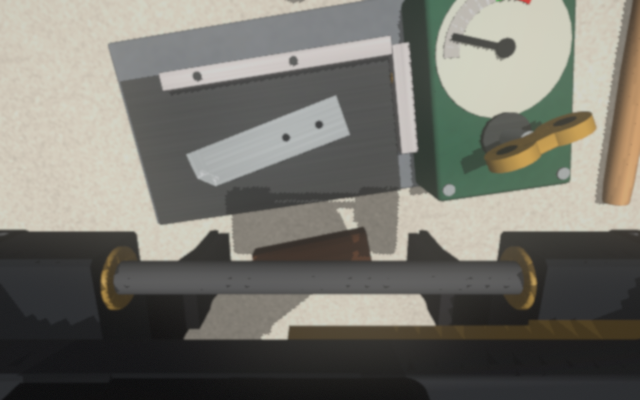

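The wrist view shows the blank at (268,142), skewed and short of both stops. The long stop runs from (160,80) to (392,45) and the end stop is at (405,100). The dial centre is at (506,47), the pointer tip is near (453,38), and the key is near (540,142). Next I'll fit the stamper and blank poses.

```bash
cat >> h.py <<'E'
from scipy.optimize import least_squares
def fitS(C,pts):  # pts: [(u,v,(x,y,z)mm)]
    uv=np.array([p[:2] for p in pts],float); P=np.array([p[2] for p in pts])/1000.
    def X(q): c,s=np.cos(q[2]),np.sin(q[2]); return np.c_[q[0]+c*P[:,0]-s*P[:,1], q[1]+s*P[:,0]+c*P[:,1], P[:,2]]
    f=lambda q:(proj(C,X(q))-uv).ravel()
    o=least_squares(f,[0.53,-0.03,-0.1],loss='soft_l1'); return o.x,f(o.x).reshape(-1,2)
def toS(q,X): # world->stamper mm
    c,s=np.cos(q[2]),np.sin(q[2]); d=np.atleast_2d(X)[:,:2]-q[:2]; return 1000*np.c_[c*d[:,0]+s*d[:,1],-s*d[:,0]+c*d[:,1]]
def toW(q,P):
    c,s=np.cos(q[2]),np.sin(q[2]); P=np.atleast_2d(P)/1000.; return np.c_[q[0]+c*P[:,0]-s*P[:,1], q[1]+s*P[:,0]+c*P[:,1],P[:,2]]
def blank(name,q):
    C=cam(name); eyes.capture(name); m=[d for d in eyes.outline_of(name,"blank")]
    out=[]
    for d in m[:3]:
        v,u=np.nonzero(d['mask']); 
        if len(u)<50: continue
        p=toS(q,back(C,np.c_[u,v],0.030)).astype(np.float32); (c,wh,a)=cv2.minAreaRect(p); out.append((round(d['conf'],2),np.round(c,1),np.round(wh,1),round(a,2)))
    return out
def boxes(q,img,C):
    for (x0,x1,y0,y1,z) in ((-93,57,-60,202,22),(40,56,-60,155,40),(-52,48,-76,-60,40),(-91,87,-191,-77,90),(-95,95,-200,210,12)):
        p=proj(C,toW(q,[(x0,y0,z),(x1,y0,z),(x1,y1,z),(x0,y1,z)])); cv2.polylines(img,[np.round(p*8).astype(int)],True,(0,0,255),1,cv2.LINE_AA,3)
    return img
E
python3 - <<'E'
from h import *
C=cam("wrist"); im=cv2.imread("pics/w1.png")
q,e=fitS(C,[(108,43,(95,210,12)),(161,223,(-93,202,22)),(443,200,(-91,-77,90)),(572,182,(-91,-191,90)),(160,75,(56,155,40)),(506,47,(26,-134,92)),(165,90,(40,155,40)),(390,38,(56,-60,40))])
print(q,e); print(blank("wrist",q), r.tcp_to_grasp)
# pink filter not needed: wrist sees one; tool yaw
s=sense(); print("tool x yaw",np.arctan2(s['ee_rot'][1,0],s['ee_rot'][0,0]))
boxes(q,im,C); cv2.imwrite("pics/w1b.png",cv2.resize(im[0:240,90:640],None,fx=1.45,fy=1.45,interpolation=cv2.INTER_CUBIC))
E
```

```text
[ 0.5506 -0.0597 -0.2671] [[-1.4866 -0.1363]
 [ 0.323   2.7558]
 [-1.7856  2.3601]
 [ 3.5061  0.466 ]
 [-0.4018 -1.9904]
 [ 0.4117 -0.2265]
 [-0.8187  0.9744]
 [ 2.5898 -3.9261]]
[(0.59, array([-23.5,  69.7]), array([ 40.7, 159.2]), 11.58), (0.37, array([-136. ,   43.5]), array([128.8,  39. ]), 81.14)] 0.1635
tool x yaw -0.4216288773527096
```

View pics/w1b.png

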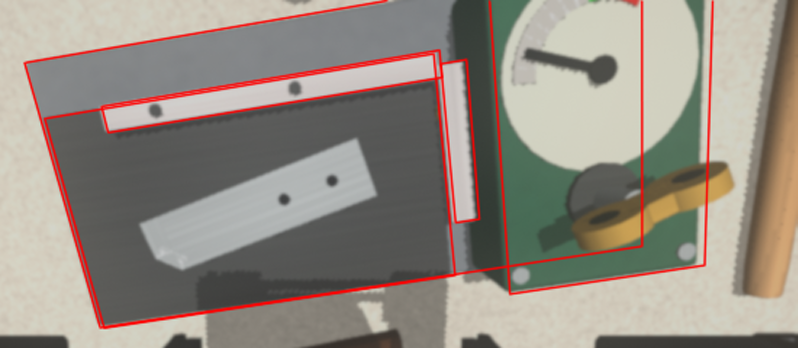

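The overlay fits to about 1–3 mm, and the crop confirms the choice: silver blank with a clipped corner and two holes, on the dark bed. The stamper is at (0.5506, -0.0597) with yaw -15.3°. The blank's centre is at stamper (-23.5, 69.7), turned about +11.6°. I'll align the tool with the stamper and go down on the -x side with the fingers open, so both push the edge.

Call:
jog_arm(increments=[[0, 0, 0, -0.97], [0, 0, 0, -0.97], [-0.2, -0.81, 0, 0], [-0.2, -0.81, 0, 0], [-0.2, -0.81, 0, 0], [0, 0, 1, 0], [0, 0, 1, 0], [0, 0, 1, 0], [0, 0, 1, 0], [0, 0, 1, 0]])

```text
time_s: 5.05
tcp_pos: [0.4978, 0.0331, 0.3042]
ee_rot: [[0.965, -0.264, 0.001], [-0.264, -0.965, 0.0], [0.0, -0.0, -1.0]]
wrist_force: [0.6, 0.7, 0.5]
gripper_width: 0.999
gripper_force: 0.0
```

Call:
jog_arm(increments=[[0, 0, 1, 0], [0, 0, 1, 0], [0, 0, 1, 0], [0, 0, 0, 0], [0, 0, 0, 0]])

```text
time_s: 5.55
tcp_pos: [0.4981, 0.0331, 0.245]
ee_rot: [[0.965, -0.264, 0.0], [-0.264, -0.965, -0.0], [0.0, 0.0, -1.0]]
wrist_force: [-0.6, 1.8, 0.6]
gripper_width: 0.997
gripper_force: 0.0
```

```bash
cat >> h.py <<'E'
Q=np.array([0.5506,-0.0597,-0.2671])
def st():
    s=sense(); R=s['ee_rot']; print("t",round(s['time_s'],2),"S",toS(Q,s['tcp_pos'])[0],"tip z",1000*(s['tcp_pos'][2]-.182),"yaw err",np.arctan2(R[1,0],R[0,0])-Q[2],"F",s['wrist_force'],"w",s['gripper_width'],"J",s['joints'])
E
python3 - <<'E'
from h import *
st(); im=eyes.capture("wrist"); cv2.imwrite("pics/w2.png",im)
E
```

```text
t 5.55 S [-75.0799  75.6219] tip z 63.03673658041847 yaw err 0.000351877029201475 F [-0.5918  1.7678  0.5962] w 0.9965624647136121 J [ 22.47    20.5627 -28.8383   0.0305 -40.6035  52.2233]
```

View pics/w2.png

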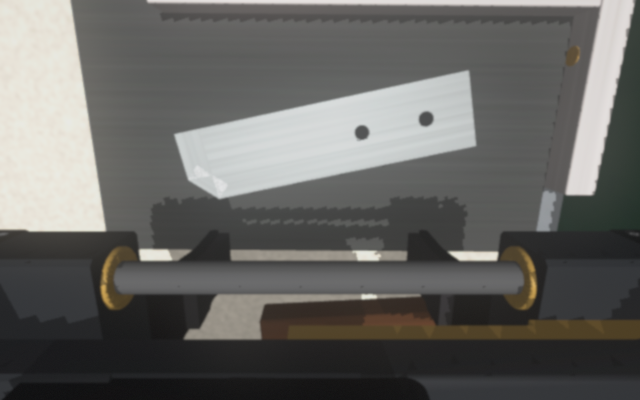

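Now aligned with the stop to within about half a degree: its front edge runs from (150,2) to (600,6). The blank's near edge is clear of the finger shadows at (215,265) and (430,265). I'll refit with this closer view.

```bash
python3 - <<'E'
from h import *
C=cam("wrist")
q,e=fitS(C,[(149,2,(40,155,40)),(600,6,(40,-60,40)),(567,194,(-52,-60,40)),(597,194,(-52,-76,40)),(100,222,(-93,202,22))])
print(q,e); print(blank("wrist",q),blank("wrist",Q)[:1])
E
```

```text
[ 0.5521 -0.0596 -0.2767] [[-1.1854 -1.6388]
 [ 3.143  -0.4566]
 [-0.4762  0.3089]
 [-0.8597  0.5961]
 [ 9.1623 25.768 ]]
[(0.63, array([-25.4,  69.6]), array([ 40.2, 159.2]), 12.44)] [(0.64, array([-23.3,  70.4]), array([ 40.7, 160.3]), 11.77)]
```

Call:
jog_arm(increments=[[0, 0, 1, 0.11], [0, 0, 0.85, 0], [0, 0, 0.05, 0], [0.3, 0, 0, 0], [0.3, 0, 0, 0], [0.3, 0, 0, 0], [0.3, 0, 0, 0], [0.3, 0, 0, 0], [0.3, 0, 0, 0], [0, 0, 0, 0]])

```text
time_s: 6.8
tcp_pos: [0.5331, 0.0225, 0.2067]
ee_rot: [[0.962, -0.274, 0.0], [-0.274, -0.962, -0.0], [0.0, 0.0, -1.0]]
wrist_force: [-0.8, 0.4, 0.3]
gripper_width: 1.002
gripper_force: 0.4
```

```bash
sed -i 's/^Q=.*/Q=np.array([0.5519,-0.0597,-0.2757])/' h.py; python3 - <<'E'
from h import *
st(); print(blank("wrist",Q)); print(blank("scene",Q))
E
```

```text
t 6.8 S [-40.4874  73.9911] tip z 24.707150521303955 yaw err -0.0015411607610776312 F [-0.7771  0.3858  0.3374] w 1.001895677250098 J [ 19.8498  26.5637 -26.0038   0.0236 -37.4302  54.2467]
[(0.94, array([-8.4, 64.9]), array([159.9,  41. ]), 89.9)]
[(0.97, array([-9.9, 62.6]), array([160.9,  44.6]), 89.91), (0.63, array([-162.5,  328.2]), array([156. ,  43.9]), 86.69)]
```

Squared up nicely. I'll keep pushing, then creep into contact.

Call:
jog_arm(increments=[[0.3, 0, 0, 0], [0.3, 0, 0, 0], [0.3, 0, 0, 0], [0.2, 0, 0, 0], [0.1, 0, 0, 0], [0.1, 0, 0, 0], [0, 0, 0, 0]])

```text
time_s: 7.7
tcp_pos: [0.5577, 0.0157, 0.2066]
ee_rot: [[0.962, -0.273, 0.0], [-0.273, -0.962, -0.0], [0.0, 0.0, -1.0]]
wrist_force: [-2.2, 0.3, 0.5]
gripper_width: 1.002
gripper_force: 1.2
```

Call:
jog_arm(increments=[[0.1, 0, 0, 0], [0.1, 0, 0, 0], [0, 0, 0, 0]])

```text
time_s: 8.0
tcp_pos: [0.5608, 0.0148, 0.2066]
ee_rot: [[0.962, -0.273, -0.002], [-0.273, -0.962, -0.0], [-0.002, 0.001, -1.0]]
wrist_force: [-5.6, 1.9, 2.5]
gripper_width: 0.997
gripper_force: 3.1
```

Call:
jog_arm(increments=[[0.05, 0, 0, 0], [0.05, 0, 0, 0], [0, 0, 0, 0]])

```text
time_s: 8.3
tcp_pos: [0.5615, 0.0147, 0.2065]
ee_rot: [[0.962, -0.273, -0.006], [-0.273, -0.962, -0.0], [-0.006, 0.002, -1.0]]
wrist_force: [-10.2, 5.2, 6.4]
gripper_width: 1.005
gripper_force: 5.7
```

```bash
python3 - <<'E'
from h import *
st(); print(blank("wrist",Q)); print(blank("scene",Q)[:1])
E
```

```text
t 8.3 S [-11.0103  74.1901] tip z 24.511916297025483 yaw err -0.00043762996535423593 F [-10.2367   5.2254   6.3536] w 1.0045380819360576 J [ 18.0029  28.6649 -21.7786  -0.1619 -39.8772  56.3003]
[(0.77, array([18.7, 64.4]), array([159.9,  39.3]), 89.97)]
[(0.86, array([16.3, 63.3]), array([160. ,  36.9]), 89.54)]
```

The blank is flush against the long stop at about 10 N. Now I'll retreat, close the fingers and go to the nose end.

Call:
jog_arm(increments=[[-0.5, 0, 0, 0], [0, 0, -1, 0], [0, 0, -1, 0], [0.54, -1, 0, 0], [0.54, -1, 0, 0], [0.54, -1, 0, 0], [0.54, -1, 0, 0], [0, -0.9, 0, 0], [0, 0, 0, 0], [0, 0, 0, 0]], grip=0)

```text
time_s: 9.5
tcp_pos: [0.6217, 0.0998, 0.2466]
ee_rot: [[0.962, -0.272, 0.0], [-0.272, -0.962, 0.0], [0.0, -0.0, -1.0]]
wrist_force: [0.2, 0.7, 0.7]
gripper_width: 0.17
gripper_force: 0.0
```

```bash
python3 - <<'E'
from h import *
st(); print(blank("wrist",Q)); print(blank("scene",Q)[:1]); cv2.imwrite("pics/w3.png",eyes.capture("wrist"))
E
```

```text
t 9.5 S [ 23.7553 172.4684] tip z 64.59128828775823 yaw err 3.810379868529612e-05 F [0.218  0.7416 0.7354] w 0.169749023990891 J [ 23.821   30.7938  -9.8988   0.0046 -49.2969  50.3818]
[(0.65, array([20.4, 65. ]), array([161.1,  33.1]), 89.99)]
[(0.96, array([15. , 61.6]), array([158.7,  35.8]), 89.95)]
```

View pics/w3.png

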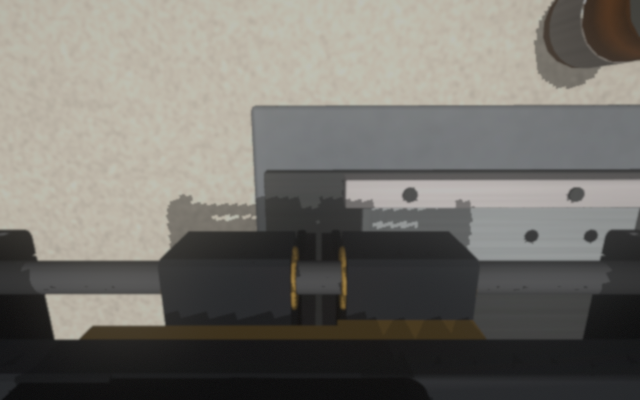

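The picture shows the fingers nearly closed, clear of the nose, with the blank along the stop at about (550,220). Going down and pushing toward the end stop.

Call:
jog_arm(increments=[[-0.05, 0, 1, 0], [0, 0, 0.95, 0], [0, 0.1, 0, 0], [0, 0.3, 0, 0], [0, 0.3, 0, 0], [0, 0.3, 0, 0], [0, 0.3, 0, 0], [0, 0.3, 0, 0], [0, 0.3, 0, 0], [0, 0.3, 0, 0]])

```text
time_s: 10.75
tcp_pos: [0.6092, 0.0577, 0.2086]
ee_rot: [[0.962, -0.273, 0.002], [-0.273, -0.962, 0.001], [0.002, -0.002, -1.0]]
wrist_force: [-0.8, 5.6, 2.4]
gripper_width: 0.006
gripper_force: 2.6
```

Call:
jog_arm(increments=[[0, 0.2, 0, 0], [0, 0.1, 0, 0], [0, 0.1, 0, 0], [0, 0, 0, 0]])

```text
time_s: 11.15
tcp_pos: [0.6071, 0.0499, 0.2086]
ee_rot: [[0.962, -0.273, 0.002], [-0.273, -0.962, 0.001], [0.002, -0.001, -1.0]]
wrist_force: [-1.4, 5.5, 2.3]
gripper_width: 0.008
gripper_force: 2.3
```

```bash
python3 - <<'E'
from h import *
st(); print(blank("wrist",Q)); print(blank("scene",Q)[:1])
E
```

```text
t 11.15 S [ 23.2867 120.4998] tip z 26.59410690023048 yaw err -0.000514631031002355 F [-1.4054  5.4512  2.3093] w 0.00800593849923118 J [ 19.9054  31.9099 -14.8432  -0.0179 -43.1195  54.2818]
[(0.87, array([17.9, 21.2]), array([75.2, 37. ]), 89.99)]
[(0.93, array([14.2, 28. ]), array([161.6,  38.2]), 89.81)]
```

Call:
jog_arm(increments=[[0, 0.1, 0, 0], [0, 0.05, 0, 0], [0, 0, 0, 0]])

```text
time_s: 11.65
tcp_pos: [0.6064, 0.0472, 0.2085]
ee_rot: [[0.962, -0.273, 0.002], [-0.273, -0.962, 0.001], [0.002, -0.002, -1.0]]
wrist_force: [-0.7, 6.4, 3.4]
gripper_width: 0.005
gripper_force: 2.8
```

Call:
jog_arm(increments=[[0, 0.05, 0, 0], [0, 0.05, 0, 0], [0, 0, 0, 0]])

```text
time_s: 11.95
tcp_pos: [0.6059, 0.0453, 0.2085]
ee_rot: [[0.962, -0.272, 0.002], [-0.272, -0.962, 0.001], [0.002, -0.002, -1.0]]
wrist_force: [-0.3, 5.7, 3.1]
gripper_width: 0.003
gripper_force: 2.9
```

Call:
jog_arm(increments=[[0, 0.05, 0, 0], [0, 0.05, 0, 0], [0, 0, 0, 0]])

```text
time_s: 12.25
tcp_pos: [0.6053, 0.0434, 0.2085]
ee_rot: [[0.962, -0.273, 0.002], [-0.273, -0.962, 0.001], [0.002, -0.002, -1.0]]
wrist_force: [0.4, 7.0, 3.9]
gripper_width: 0.004
gripper_force: 2.9
```

Call:
jog_arm(increments=[[0, 0.05, 0, 0], [0, 0.05, 0, 0], [0, 0, 0, 0]])

```text
time_s: 12.55
tcp_pos: [0.6048, 0.0415, 0.2084]
ee_rot: [[0.962, -0.273, 0.002], [-0.273, -0.962, 0.001], [0.002, -0.002, -1.0]]
wrist_force: [-0.8, 6.2, 3.3]
gripper_width: 0.008
gripper_force: 2.9
```

Call:
jog_arm(increments=[[0, 0.05, 0, 0], [0, 0.05, 0, 0], [0, 0, 0, 0]])

```text
time_s: 12.85
tcp_pos: [0.6044, 0.0401, 0.2085]
ee_rot: [[0.962, -0.273, 0.003], [-0.273, -0.962, 0.002], [0.002, -0.003, -1.0]]
wrist_force: [-1.2, 9.3, 3.6]
gripper_width: 0.005
gripper_force: 4.1
```

```bash
python3 - <<'E'
from h import *
st(); print(blank("wrist",Q)); print(blank("scene",Q)[:1]); im=eyes.capture("wrist"); cv2.imwrite("pics/w4.png",im)
im=eyes.capture("scene"); p=proj(cam("scene"),toW(Q,[(20,20,30)]))[0].astype(int); c=im[p[1]-60:p[1]+60,p[0]-80:p[0]+80]
a=cv2.imread("pics/w4.png")[150:400,240:640]; cv2.imwrite("pics/s4.png",np.vstack([cv2.resize(c,(480,360),interpolation=cv2.INTER_CUBIC),cv2.resize(a,(480,240))]))
E
```

```text
t 12.85 S [ 23.309  110.3206] tip z 26.5102328243291 yaw err -0.00038766824263891664 F [-1.2494  9.2925  3.5712] w 0.004707161555720274 J [ 19.0833  31.6473 -15.371   -0.0774 -42.7725  55.155 ]
[(0.68, array([17.6, 11.2]), array([38. , 75.4]), 0.03)]
[(0.76, array([15.9, 21.4]), array([157. ,  36.3]), 89.04)]
```

Call:
jog_arm(increments=[[0, 0.05, 0, 0], [0, 0.05, 0, 0], [0, 0, 0, 0]])

```text
time_s: 13.45
tcp_pos: [0.604, 0.0395, 0.2085]
ee_rot: [[0.962, -0.272, 0.005], [-0.273, -0.962, 0.004], [0.004, -0.005, -1.0]]
wrist_force: [-0.5, 14.6, 3.2]
gripper_width: 0.009
gripper_force: 6.7
```

Call:
jog_arm(increments=[[0, 0.05, 0, 0], [0, 0, 0, 0], [0, 0, 0, 0]])

```text
time_s: 13.75
tcp_pos: [0.6039, 0.0393, 0.2085]
ee_rot: [[0.962, -0.272, 0.006], [-0.272, -0.962, 0.005], [0.004, -0.006, -1.0]]
wrist_force: [0.1, 16.5, 2.9]
gripper_width: 0.005
gripper_force: 8.0
```

The blank is home against the end stop at 16 N. A second side push will reseat the spine.

Call:
jog_arm(increments=[[0, -0.5, 0, 0], [0, -0.5, 0, 0], [0, 0, -1, 0], [0, 0, -1, 0], [-0.49, 0.99, 0, 0], [-0.49, 0.99, 0, 0], [-0.49, 0.99, 0, 0], [-0.49, 0.99, 0, 0], [-0.49, 0.99, 0, 0], [0, 0, 0, 0]], grip=87)

```text
time_s: 14.75
tcp_pos: [0.5321, -0.0286, 0.2471]
ee_rot: [[0.961, -0.276, -0.004], [-0.276, -0.961, -0.001], [-0.004, 0.003, -1.0]]
wrist_force: [-0.7, -0.3, -0.1]
gripper_width: 0.832
gripper_force: 0.0
```

Call:
jog_arm(increments=[[0, 0, 0, 0], [0, 0, 0, 0], [0, 0, 0, 0]])

```text
time_s: 15.05
tcp_pos: [0.5349, -0.026, 0.2476]
ee_rot: [[0.962, -0.272, 0.0], [-0.272, -0.962, -0.0], [0.0, 0.0, -1.0]]
wrist_force: [0.3, 0.6, -0.8]
gripper_width: 0.987
gripper_force: 0.0
```

```bash
python3 - <<'E'
from h import *
st(); print(blank("wrist",Q)); print(blank("scene",Q)[:1]); im=eyes.capture("wrist"); cv2.imwrite("pics/w5.png",im)
E
```

```text
t 15.05 S [-25.5391  27.7606] tip z 65.61583578901272 yaw err -7.878965946028771e-05 F [ 0.341   0.5945 -0.7962] w 0.98744139017382 J [ 14.5781  23.2243 -23.6556   0.0181 -43.1195  59.6078]
[(0.8, array([18.9, 20.7]), array([159.4,  39.5]), 90.0)]
[(0.7, array([-164.2,  326.7]), array([159.7,  49.6]), 84.62)]
```

View pics/w5.png

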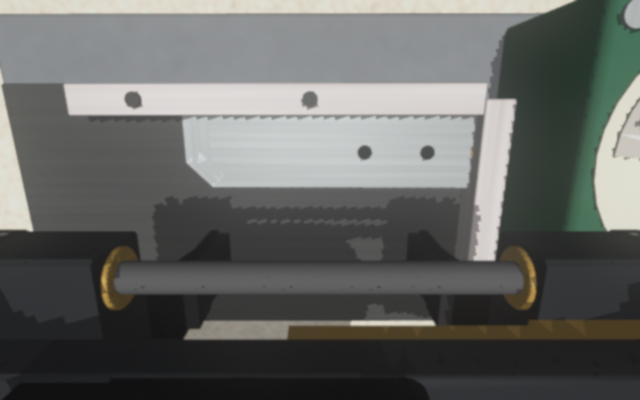

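The blank looks flush: its spine is on the stop edge (y≈117) and its butt at (473,150) is against the end stop face. Now the gentle reseating push from the side.

Call:
jog_arm(increments=[[0, 0, 1, 0], [0, 0, 1, 0], [0, 0, 0, 0], [0.25, 0, 0, 0], [0.25, 0, 0, 0], [0.1, 0, 0, 0], [0.05, 0, 0, 0], [0.05, 0, 0, 0], [0, 0, 0, 0]])

```text
time_s: 16.2
tcp_pos: [0.5474, -0.0303, 0.2078]
ee_rot: [[0.962, -0.273, -0.001], [-0.273, -0.962, -0.0], [-0.001, 0.0, -1.0]]
wrist_force: [-1.2, -0.1, 2.5]
gripper_width: 0.999
gripper_force: 1.1
```

Call:
jog_arm(increments=[[0.1, 0, 0, 0], [0.05, 0, 0, 0], [0, 0, 0, 0]])

```text
time_s: 16.5
tcp_pos: [0.5486, -0.0308, 0.2074]
ee_rot: [[0.962, -0.274, -0.007], [-0.274, -0.962, -0.0], [-0.007, 0.002, -1.0]]
wrist_force: [-7.5, 5.6, 6.6]
gripper_width: 0.999
gripper_force: 4.5
```

Flush again, so the blank is seated. Next I'll retreat, rise above the key and measure it.

Call:
jog_arm(increments=[[-0.5, 0, 0, 0], [-0.5, 0, 0, 0], [0, 0, -1, 0], [0, 0, -1, 0], [0, 0, -1, 0], [0, 0, -1, 0], [0, 0, -1, 0], [0, 0, -1, 0], [0, 0, -1, 0], [0, 0, -1, 0]])

```text
time_s: 17.5
tcp_pos: [0.5309, -0.0256, 0.3686]
ee_rot: [[0.962, -0.273, 0.001], [-0.273, -0.962, -0.0], [0.001, -0.0, -1.0]]
wrist_force: [0.3, -0.3, -0.2]
gripper_width: 1.0
gripper_force: 0.0
```

Call:
jog_arm(increments=[[-0.38, 0.9, -0.2, 0], [-0.38, 0.9, -0.2, 0], [-0.38, 0.9, -0.2, 0], [-0.38, 0.9, -0.2, 0], [-0.38, 0.9, -0.2, 0], [-0.38, 0.9, 0, 0], [-0.38, 0.9, 0, 0], [-0.38, 0.9, 0, 0], [-0.38, 0.9, 0, 0], [0, 0, 0, 0]])

```text
time_s: 18.5
tcp_pos: [0.4194, -0.1646, 0.3877]
ee_rot: [[0.961, -0.276, -0.001], [-0.276, -0.961, 0.0], [-0.001, 0.0, -1.0]]
wrist_force: [0.4, -0.3, 1.5]
gripper_width: 1.0
gripper_force: 0.0
```

Call:
jog_arm(increments=[[0, 0, 0, 0], [0, 0, 0, 0]])

```text
time_s: 18.7
tcp_pos: [0.4215, -0.1629, 0.3878]
ee_rot: [[0.962, -0.273, 0.0], [-0.273, -0.962, -0.0], [0.0, -0.0, -1.0]]
wrist_force: [0.0, 0.4, -0.1]
gripper_width: 1.003
gripper_force: 0.0
```

```bash
cat >> h.py <<'E'
def key(n="wrist"):
    C=cam(n); im=eyes.capture(n); o=[]
    for d in eyes.outline_of(n,"key_grip")[:3]:
        v,u=np.nonzero(d['mask'])
        if len(u)<30: continue
        p=toS(Q,back(C,np.c_[u,v],.140)); m=p.mean(0); e=np.linalg.eigh(np.cov((p-m).T))[1][:,1]
        o.append((round(d['conf'],2),m,"wing dir from +x deg",np.degrees(np.arctan2(e[1],e[0]))))
    return im,o,[(toS(Q,d['centre'])[0],round(d['conf'],2)) for d in eyes.spot_in(n,"key_grip")[:2]]
def gauge(n="scene"):  # dark pixels on the dial
    C=cam(n); im=eyes.capture(n); P=[(26+a*np.cos(t),-134+a*np.sin(t)) for t in np.linspace(0,2*np.pi,720,endpoint=False) for a in np.arange(14,40,1)]
    P=np.array([(x,y,93) for x,y in P]); p=proj(C,toW(Q+[.0012,-.0003,0],P)).astype(np.float32)
    g=cv2.remap(cv2.cvtColor(im,cv2.COLOR_BGR2GRAY),p[:,0].reshape(720,-1),p[:,1].reshape(720,-1),1).mean(1)
    a=np.linspace(0,2*np.pi,720,endpoint=False); a=(np.pi/2-a+np.pi)%(2*np.pi)-np.pi; i=np.argsort(a); a,g=a[i],cv2.GaussianBlur(g[i].reshape(-1,1),(1,15),0).ravel()
    k=np.argsort(g)[:12]; return "gauge",np.median(a[k]),"spread",a[k].std(),"key",np.median(a[k])/.28
E
python3 - <<'E'
from h import *
st(); im,o,s=key(); print(o,s); print(gauge("scene"),gauge("wrist")); cv2.imwrite("pics/w6.png",im); print(blank("scene",Q)[:1])
E
```

```text
t 18.7 S [ -97.384  -134.7814] tip z 205.80810548619837 yaw err -0.0007828979619466381 F [ 0.0451  0.369  -0.1195] w 1.002824862544282 J [ -0.4179   5.8054 -24.1375   0.0014 -60.0391  74.5759]
[(0.85, array([ -42.3191, -134.2861]), 'wing dir from +x deg', np.float64(108.70980125987026))] [(array([ -41.8986, -128.1451]), 0.6)]
('gauge', np.float64(0.2312561258892487), 'spread', np.float64(0.030124841296089284), 'key', np.float64(0.8259147353187453)) ('gauge', np.float64(1.5053464798451093), 'spread', np.float64(0.030124841296089378), 'key', np.float64(5.376237428018247))
[(0.92, array([-163.8,  326.8]), array([159.2,  45.6]), 86.1)]
```

View pics/w6.png

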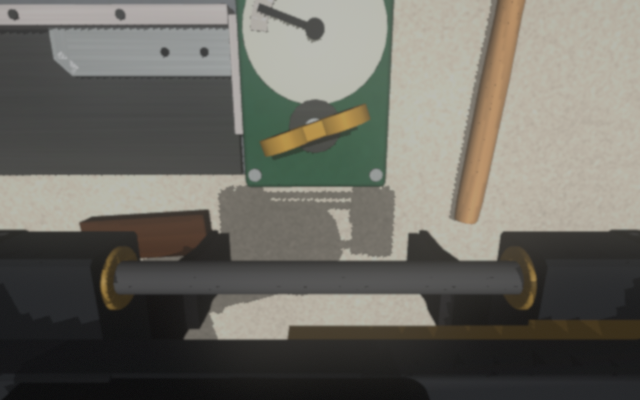

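The view shows the key centred at (316,130), with its wings running from (265,149) to (367,113), i.e. 109° from stamper +x. The pointer runs (315,29)→(258,8), about 0.35 rad, so the key is at about 1.24 rad and needs roughly 4.38 rad (250°) more. I'll do it in two grasps of 125° each, moving over and lining up with the wings first.

Call:
jog_arm(increments=[[0.91, -0.02, 0, 0], [0.91, -0.02, 0, 0], [0.91, 0, 0, 0], [0, 0, 0, 1], [0, 0, 0, 1], [0, 0, 0, 1], [0, 0, 0, 1], [0, 0, 0, 1], [0, 0, 0, 1], [0, 0, 0, 1]])

```text
time_s: 20.05
tcp_pos: [0.4743, -0.1768, 0.3876]
ee_rot: [[0.668, -0.744, -0.0], [-0.744, -0.668, 0.0], [-0.0, 0.0, -1.0]]
wrist_force: [0.1, -0.1, 0.0]
gripper_width: 0.999
gripper_force: 0.0
```

Call:
jog_arm(increments=[[0, 0, 0, 1], [0, 0, 0, 1], [0, 0, 0, 1], [0, 0, 0, 1], [0, 0, 0, 1], [0, 0, 0, 1], [0, 0, 0, 1], [0, 0, 0, 1], [0, 0, 0, 0.5], [0, 0, 0, 0]])

```text
time_s: 21.05
tcp_pos: [0.4743, -0.1768, 0.3876]
ee_rot: [[0.055, -0.998, -0.0], [-0.999, -0.055, 0.0], [-0.0, 0.0, -1.0]]
wrist_force: [0.3, -0.4, -0.2]
gripper_width: 1.0
gripper_force: 0.0
```

Call:
jog_arm(increments=[[0, 0, 1, 0], [0, 0, 1, 0], [0, 0, 0.2, 0], [0, 0, 0, 0]])

```text
time_s: 21.45
tcp_pos: [0.4742, -0.1769, 0.3434]
ee_rot: [[0.055, -0.998, -0.002], [-0.998, -0.055, -0.0], [0.0, 0.002, -1.0]]
wrist_force: [0.5, -1.3, -0.7]
gripper_width: 1.001
gripper_force: 0.0
```

```bash
python3 - <<'E'
from h import *
st()
im,o,s=key("scene"); print(o,s)
C=cam("scene"); p=proj(C,toW(Q,[(-42.5,-134,140)]))[0].astype(int); c=im[max(0,p[1]-50):p[1]+50,p[0]-65:p[0]+65]
b=eyes.capture("side"); C=cam("side"); p=proj(C,toW(Q,[(-42.5,-134,140)]))[0].astype(int); d=b[p[1]-50:p[1]+50,p[0]-65:p[0]+65]
cv2.imwrite("pics/k7.png",cv2.resize(np.hstack([c,d]),None,fx=3,fy=3,interpolation=cv2.INTER_CUBIC))
E
```

```text
t 21.45 S [ -42.8319 -133.9541] tip z 161.35037417375193 yaw err -1.2398902560701066 F [ 0.4963 -1.2517 -0.7293] w 1.0010863503048895 J [ -2.0532  13.7947 -21.1557   0.018  -55.1409   5.206 ]
[(0.71, array([ -34.8022, -148.8148]), 'wing dir from +x deg', np.float64(116.2557551935968)), (0.65, array([-88.441 ,   6.1439]), 'wing dir from +x deg', np.float64(94.13097063757691))] [(array([ -35.7388, -146.9795]), 0.54)]
```

View pics/k7.png

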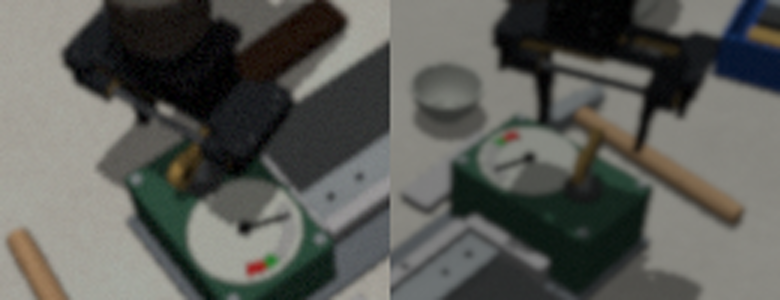

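In the side crop the key sits edge-on at (590,155), midway between the two fingers. I'll descend and pinch it.

Call:
jog_arm(increments=[[0, 0, 1, 0], [0, 0, 1, 0], [0, 0, 0.2, 0], [0, 0, 0, 0]])

```text
time_s: 22.05
tcp_pos: [0.4743, -0.177, 0.2999]
ee_rot: [[0.055, -0.999, -0.0], [-0.999, -0.055, -0.0], [0.0, 0.001, -1.0]]
wrist_force: [-0.3, -0.6, 0.6]
gripper_width: 0.998
gripper_force: 0.0
```

Call:
jog_arm(increments=[[0, 0, 0, 0], [0, 0, 0, 0], [0, 0, 0, 0], [0, 0, 0, 0], [0, 0, 0, 0], [0, 0, 0, 0], [0, 0, 0, 0]], grip=0)

```text
time_s: 22.75
tcp_pos: [0.4741, -0.177, 0.2998]
ee_rot: [[0.054, -0.999, -0.0], [-0.999, -0.054, 0.0], [-0.0, 0.0, -1.0]]
wrist_force: [-0.5, -0.2, -0.1]
gripper_width: 0.445
gripper_force: 0.0
```

Call:
jog_arm(increments=[[0, 0, 0, 0], [0, 0, 0, 0], [0, 0, 0, 0]])

```text
time_s: 23.05
tcp_pos: [0.4742, -0.177, 0.2997]
ee_rot: [[0.054, -0.999, -0.0], [-0.999, -0.054, -0.0], [0.0, 0.0, -1.0]]
wrist_force: [0.6, 0.5, 0.2]
gripper_width: 0.17
gripper_force: 0.0
```

Call:
jog_arm(increments=[[0, 0, 0, 0], [0, 0, 0, 0]])

```text
time_s: 23.25
tcp_pos: [0.4744, -0.1769, 0.2998]
ee_rot: [[0.054, -0.999, 0.001], [-0.999, -0.054, -0.0], [0.0, -0.001, -1.0]]
wrist_force: [1.0, -0.5, -0.7]
gripper_width: 0.143
gripper_force: 30.0
```

Call:
jog_arm(increments=[[0, 0, 0, 0.3], [0, 0, 0, 0.6], [0, 0, 0, 0.9], [0, 0, 0, 0.9]])

```text
time_s: 23.65
tcp_pos: [0.4742, -0.1769, 0.2998]
ee_rot: [[-0.164, -0.986, 0.0], [-0.986, 0.164, -0.0], [0.0, -0.0, -1.0]]
wrist_force: [1.7, 0.7, -1.0]
gripper_width: 0.14
gripper_force: 30.0
```

```bash
python3 - <<'E'
from h import *
st();s=sense(); print(s['moment'],s['gripper_force'])
E
```

```text
t 23.65 S [ -42.8173 -133.9131] tip z 117.7608221204825 yaw err -1.4599997998318552 F [ 1.6736  0.7102 -0.9879] w 0.13950991167698792 J [ -2.0516  16.7346 -24.4166   0.0057 -48.8475  -7.4004]
[ 0.157  -0.3928  0.1276] 29.99739557504654
```

Gripped at 30 N with low wrist forces. Continuing the first part turn to a total of about 2.2 rad.

Call:
jog_arm(increments=[[0, 0, 0, 0.9], [0, 0, 0, 0.9], [0, 0, 0, 0.9], [0, 0, 0, 0.9], [0, 0, 0, 0.9], [0, 0, 0, 0.9], [0, 0, 0, 0.9], [0, 0, 0, 0.9], [0, 0, 0, 0.9], [0, 0, 0, 0.9]])

```text
time_s: 24.65
tcp_pos: [0.4736, -0.1765, 0.2997]
ee_rot: [[-0.774, -0.633, -0.002], [-0.633, 0.774, 0.001], [0.001, 0.002, -1.0]]
wrist_force: [-1.9, 3.1, 1.7]
gripper_width: 0.142
gripper_force: 30.0
```

Call:
jog_arm(increments=[[0, 0, 0, 0.9], [0, 0, 0, 0.9], [0, 0, 0, 0.9], [0, 0, 0, 0.9], [0, 0, 0, 0.9], [0, 0, 0, 0.9], [0, 0, 0, 0.9], [0, 0, 0, 0.9], [0, 0, 0, 0.9], [0, 0, 0, 0.9]])

```text
time_s: 25.65
tcp_pos: [0.4734, -0.1758, 0.2997]
ee_rot: [[-0.999, 0.035, -0.003], [0.035, 0.999, 0.003], [0.003, 0.002, -1.0]]
wrist_force: [-2.3, 8.5, 4.1]
gripper_width: 0.147
gripper_force: 30.0
```

Call:
jog_arm(increments=[[0, 0, 0, 0.9], [0, 0, 0, 0.9], [0, 0, 0, 0.9], [0, 0, 0, 0.9], [0, 0, 0, 0.9], [0, 0, 0, 0.9], [0, 0, 0, 0.9], [0, 0, 0, 0], [0, 0, 0, 0]])

```text
time_s: 26.55
tcp_pos: [0.4735, -0.1752, 0.2997]
ee_rot: [[-0.86, 0.511, -0.002], [0.511, 0.86, 0.004], [0.004, 0.002, -1.0]]
wrist_force: [-2.3, 10.2, 4.6]
gripper_width: 0.144
gripper_force: 30.0
```

```bash
python3 - <<'E'
from h import *
st();s=sense(); print(s['moment'],s['gripper_force'])
im=eyes.capture("scene"); p=proj(cam("scene"),toW(Q,[(0,-100,90)]))[0].astype(int); cv2.imwrite("pics/g8.png",cv2.resize(im[p[1]-50:p[1]+50,p[0]-60:p[0]+60],None,fx=5,fy=5,interpolation=cv2.INTER_CUBIC)); print(p)
E
```

```text
t 26.55 S [ -43.9932 -132.517 ] tip z 117.70879651864757 yaw err 2.881370851369241 F [-2.3023 10.2107  4.6123] w 0.1438702784919922 J [  -1.9095   16.6601  -24.4356   -0.2666  -49.0281 -118.6217]
[3.4332 0.3711 0.0448] 30.001856088638306
[269 248]
```

View pics/g8.png

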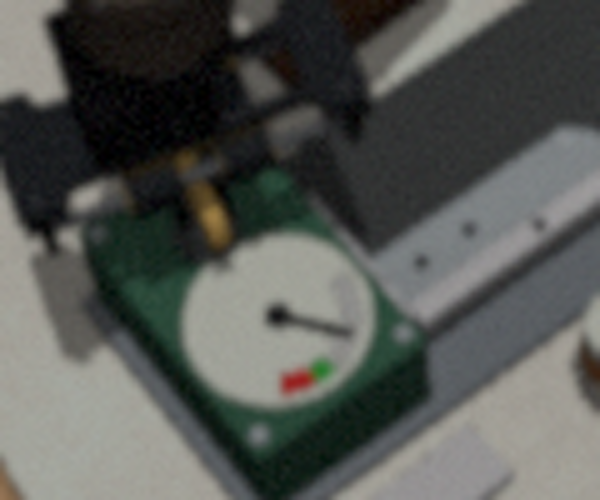

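The key turned with the gripper. In the crop the pointer runs from (278,315) to (350,333) and is heading for the green band at (322,370). The key is at about 3.4 rad. The lateral force shows the key axis sits about 1.7 mm towards +y, so I'll correct for that when I regrasp half a turn back.

Call:
jog_arm(increments=[[0, 0, 0, 0], [0, 0, 0, 0], [0, 0, 0, 0], [0, 0, 0, 0], [0, 0, 0, 0], [0, 0, -1, 0], [0, 0, -1, 0], [0, 0, -0.2, 0]], grip=87)

```text
time_s: 27.4
tcp_pos: [0.4748, -0.1772, 0.3459]
ee_rot: [[-0.86, 0.51, 0.004], [0.51, 0.86, -0.001], [-0.004, 0.001, -1.0]]
wrist_force: [0.9, 0.3, 0.7]
gripper_width: 0.787
gripper_force: 0.0
```

Call:
jog_arm(increments=[[0, 0, 0, -1], [0, 0, 0, -1], [0, 0, 0, -1], [0, 0, 0, -1], [0, 0, 0, -1], [0, 0, 0, -1], [0, 0, 0, -1], [0, 0, 0, -1], [0, 0, 0, -1], [0, 0, 0, -1]])

```text
time_s: 28.4
tcp_pos: [0.4739, -0.177, 0.3429]
ee_rot: [[-0.964, -0.265, -0.001], [-0.265, 0.964, 0.0], [0.001, 0.001, -1.0]]
wrist_force: [0.1, -0.3, -0.5]
gripper_width: 1.0
gripper_force: 0.0
```

Call:
jog_arm(increments=[[0, 0, 0, -1], [0, 0, 0, -1], [0, 0, 0, -1], [0, 0, 0, -1], [0, 0, 0, -1], [0, 0, 0, -1], [0, 0, 0, -1], [0, 0, 0, -1], [0, 0, 0, -1], [0, 0, 0, -1]])

```text
time_s: 29.4
tcp_pos: [0.4739, -0.177, 0.3429]
ee_rot: [[-0.482, -0.876, -0.001], [-0.876, 0.482, 0.0], [0.0, 0.001, -1.0]]
wrist_force: [-0.2, 0.2, 1.1]
gripper_width: 0.996
gripper_force: 0.0
```

Call:
jog_arm(increments=[[0, 0, 0, -1], [0, 0, 0, -1], [0, 0, 0, -1], [0, 0, 0, -1], [0, 0, 0, -1], [0, 0, 0, -1], [0, 0, 0, -1], [0, 0, 0, -1], [0, 0, 0, -1], [0, 0, 0, -1]])

```text
time_s: 30.4
tcp_pos: [0.4739, -0.177, 0.3429]
ee_rot: [[0.293, -0.956, -0.001], [-0.956, -0.293, 0.0], [-0.001, 0.001, -1.0]]
wrist_force: [0.8, -0.0, -0.2]
gripper_width: 0.997
gripper_force: 0.0
```

Call:
jog_arm(increments=[[0, 0, 0, -1], [0, 0, 0, -1], [0, 0, 0, -1], [0, 0, 0, -1], [0, 0, 0, -1], [0, 0, 0, -1], [0, 0, 0, -1], [0, 0, 0, -1], [0, 0, 0, -1], [-0.04, -0.08, 0, -0.27]])

```text
time_s: 31.4
tcp_pos: [0.4741, -0.1753, 0.343]
ee_rot: [[0.86, -0.509, -0.001], [-0.509, -0.86, 0.0], [-0.001, 0.0, -1.0]]
wrist_force: [-0.2, -0.4, 0.7]
gripper_width: 1.002
gripper_force: 0.0
```

Call:
jog_arm(increments=[[0, 0, 0, 0], [0, 0, 0, 0]])

```text
time_s: 31.6
tcp_pos: [0.4743, -0.1751, 0.3435]
ee_rot: [[0.86, -0.511, -0.0], [-0.511, -0.86, 0.0], [-0.0, 0.0, -1.0]]
wrist_force: [0.2, -0.9, 0.9]
gripper_width: 0.998
gripper_force: 0.0
```

```bash
python3 - <<'E'
from h import *
st(); print(key("side")[1:], key("wrist")[1:])
E
```

```text
t 31.6 S [ -43.2857 -132.2253] tip z 161.4708671992992 yaw err -0.26032163004100944 F [ 0.1909 -0.8868  0.8757] w 0.9978840320901954 J [ -1.8449  13.7204 -21.2299  -0.0057 -55.0761  61.1363]
([(0.78, array([ -50.44  , -123.6334]), 'wing dir from +x deg', np.float64(145.1392642591126))], [(array([ -47.6372, -126.9626]), 0.68)]) ([(0.97, array([ -30.9222, -136.0892]), 'wing dir from +x deg', np.float64(167.91574174786146))], [(array([ -27.974 , -129.6098]), 0.85)])
```

Call:
jog_arm(increments=[[0, 0, 1, 0], [0, 0, 1, 0], [0, 0, 0.2, 0], [0, 0, 0, 0]], grip=50)

```text
time_s: 32.3
tcp_pos: [0.4743, -0.1752, 0.2994]
ee_rot: [[0.86, -0.51, -0.002], [-0.51, -0.86, -0.0], [-0.001, 0.001, -1.0]]
wrist_force: [0.3, -0.3, 0.6]
gripper_width: 0.725
gripper_force: 0.0
```

Call:
jog_arm(increments=[[0, 0, 0, 0], [0, 0, 0, 0], [0, 0, 0, 0], [0, 0, 0, 0], [0, 0, 0, 0], [0, 0, 0, 0], [0, 0, 0, 0], [0, 0, 0, 0], [0, 0, 0, 0]], grip=0)

```text
time_s: 33.2
tcp_pos: [0.4744, -0.1751, 0.2998]
ee_rot: [[0.86, -0.51, 0.0], [-0.51, -0.86, 0.0], [0.0, -0.0, -1.0]]
wrist_force: [0.0, 0.1, 0.6]
gripper_width: 0.143
gripper_force: 30.0
```

Call:
jog_arm(increments=[[0, 0, 0, 0.3], [0, 0, 0, 0.6], [0, 0, 0, 0.9], [0, 0, 0, 0.9], [0, 0, 0, 0.9], [0, 0, 0, 0.9], [0, 0, 0, 0.9]])

```text
time_s: 33.9
tcp_pos: [0.4744, -0.1751, 0.2998]
ee_rot: [[0.565, -0.825, 0.0], [-0.825, -0.565, -0.0], [0.0, -0.0, -1.0]]
wrist_force: [-0.4, 1.6, 2.6]
gripper_width: 0.142
gripper_force: 30.0
```

Done 5.4 of about 27 units. Continuing to 25, then a look at the pointer.

Call:
jog_arm(increments=[[0, 0, 0, 0.9], [0, 0, 0, 0.9], [0, 0, 0, 0.9], [0, 0, 0, 0.9], [0, 0, 0, 0.9], [0, 0, 0, 0.9], [0, 0, 0, 0.9], [0, 0, 0, 0.9], [0, 0, 0, 0.9], [0, 0, 0, 0.9]])

```text
time_s: 34.9
tcp_pos: [0.4745, -0.1751, 0.2999]
ee_rot: [[-0.119, -0.993, 0.0], [-0.993, 0.119, -0.0], [0.0, -0.0, -1.0]]
wrist_force: [-0.4, 1.2, 1.2]
gripper_width: 0.146
gripper_force: 30.0
```

Call:
jog_arm(increments=[[0, 0, 0, 0.9], [0, 0, 0, 0.9], [0, 0, 0, 0.9], [0, 0, 0, 0.9], [0, 0, 0, 0.9], [0, 0, 0, 0.9], [0, 0, 0, 0.9], [0, 0, 0, 0.9], [0, 0, 0, 0.9], [0, 0, 0, 0.9]])

```text
time_s: 35.9
tcp_pos: [0.4746, -0.1751, 0.2999]
ee_rot: [[-0.744, -0.668, 0.001], [-0.668, 0.744, -0.0], [-0.0, -0.001, -1.0]]
wrist_force: [0.3, 1.3, 1.3]
gripper_width: 0.142
gripper_force: 30.0
```

Call:
jog_arm(increments=[[0, 0, 0, 0.9], [0, 0, 0, 0.9], [0, 0, 0, 0.9], [0, 0, 0, 0.5], [0, 0, 0, 0], [0, 0, 0, 0]])

```text
time_s: 36.5
tcp_pos: [0.4745, -0.1751, 0.2999]
ee_rot: [[-0.887, -0.461, 0.001], [-0.461, 0.887, -0.0], [-0.001, -0.0, -1.0]]
wrist_force: [0.7, -0.0, 0.4]
gripper_width: 0.144
gripper_force: 30.0
```

```bash
python3 - <<'E'
from h import *
st()
im=eyes.capture("scene"); p=[269,248]; cv2.imwrite("pics/g9.png",cv2.resize(im[p[1]-60:p[1]+50,p[0]-50:p[0]+110],None,fx=5,fy=5,interpolation=cv2.INTER_CUBIC))
E
```

```text
t 36.5 S [ -43.0296 -132.1209] tip z 117.87752911870464 yaw err -2.38634338309269 F [ 0.6641 -0.0241  0.3689] w 0.14354386109843764 J [ -1.8382  16.6872 -24.4664   0.0036 -48.8032 -60.688 ]
```

The tool angle puts the key at about 5.53 rad, which should read 1.55 on the gauge, mid-green, with forces near zero. Now I'll release, lift off and measure.

Call:
jog_arm(increments=[[0, 0, 0, 0], [0, 0, 0, 0], [0, 0, 0, 0], [0, 0, 0, 0], [0, 0, 0, 0], [0, 0, 0, 0], [0, 0, -1, 0], [0, 0, -1, 0], [0, 0, -1, 0], [0, 0, -1, 0]], grip=87)

```text
time_s: 37.55
tcp_pos: [0.4742, -0.1752, 0.3805]
ee_rot: [[-0.888, -0.461, -0.0], [-0.461, 0.888, 0.0], [0.0, 0.0, -1.0]]
wrist_force: [0.5, 0.1, -0.2]
gripper_width: 0.951
gripper_force: 0.0
```

Call:
jog_arm(increments=[[-0.85, -0.42, -0.6, 0], [-0.85, -0.42, -0.6, 0], [-0.85, -0.42, -0.6, 0], [-0.85, -0.42, -0.6, 0], [-0.85, -0.42, -0.6, 0], [-0.85, -0.42, -0.6, 0], [0, 0, 0, 0], [0, 0, 0, 0]])

```text
time_s: 38.35
tcp_pos: [0.5878, -0.1728, 0.451]
ee_rot: [[-0.888, -0.461, -0.001], [-0.461, 0.888, 0.001], [0.001, 0.001, -1.0]]
wrist_force: [-0.1, -0.0, 0.0]
gripper_width: 1.001
gripper_force: 0.0
```

```bash
python3 - <<'E'
from h import *
st(); im=eyes.capture("wrist"); cv2.imwrite("pics/w10.png",im); C=cam("wrist")
print(proj(C,toW(Q,[(26,-134,92),(20,20,30),(-42,-134,140)])))
print(gauge("wrist"),gauge("scene"))
# colour bands on the dial, by angle, from the wrist view; dial centre from the white blob
hsv=cv2.cvtColor(im,cv2.COLOR_BGR2HSV)
for dx in (0,2):
  for nm,f in (("green",lambda h:(h[...,0]>50)&(h[...,0]<75)&(h[...,1]>150)&(h[...,2]>110)),("red",lambda h:((h[...,0]<6)|(h[...,0]>174))&(h[...,1]>150)&(h[...,2]>110))):
    v,u=np.nonzero(f(hsv)); p=toS(Q,back(C,np.c_[u,v],.092)) if len(u) else np.zeros((0,2)); p=p-[26-dx,-134]; k=np.hypot(*p.T)<62; p=p[k]
    if len(p): a=np.arctan2(p[:,0],p[:,1]); print(nm,len(p),np.percentile(a,[2,50,98]),np.median(np.hypot(*p.T)))
v,u=np.nonzero(hsv[...,2]<60); p=toS(Q,back(C,np.c_[u,v],.094))-[26,-134]; k=np.hypot(*p.T)<44; p=p[k]; a=np.arctan2(p[:,0],p[:,1]); rr=np.hypot(*p.T); print("dark",len(p),[(lo,round(float(np.median(a[(rr>lo)&(rr<lo+8)])),3),round(float(a[(rr>lo)&(rr<lo+8)].std()),3)) for lo in (12,20,28,34)])
print("hub",p[rr<9].mean(0) if (rr<9).any() else None)
print(key("wrist")[1:])
E
```

```text
t 38.35 S [ 65.3786 -99.0754] tip z 268.96982790125026 yaw err -2.3872817095243137 F [-0.0685 -0.0462  0.0036] w 1.000902349293097 J [ -1.2737  19.319    3.0226  -0.0373 -73.7832 -61.2935]
[[320.3359 125.6862]
 [418.525  210.367 ]
 [381.2781  63.4044]]
('gauge', np.float64(1.4966198335851373), 'spread', np.float64(0.030124841296089284), 'key', np.float64(5.345070834232633)) ('gauge', np.float64(1.540253064884996), 'spread', np.float64(0.030124841296089347), 'key', np.float64(5.500903803160699))
dark 123 [(12, 1.499, 0.021), (20, 1.496, 0.016), (28, 1.506, 0.011), (34, 1.517, 0.009)]
hub [-0.4687  1.0352]
([(0.95, array([ -42.6931, -134.5527]), 'wing dir from +x deg', np.float64(47.68803271178289)), (0.48, array([  58.6553, -263.193 ]), 'wing dir from +x deg', np.float64(164.69139337226056))], [(array([ -43.0425, -129.6119]), 0.6)])
```

Relative to its hub the pointer reads about 1.545 rad, the middle of the green band. Last check: the blank, from a clear view.

Call:
jog_arm(increments=[[-1, 0.9, 0, 0], [-1, 0.9, 0, 0], [-1, 0.9, 0, 0], [0, 0, 0, 0], [0, 0, 0, 0]])

```text
time_s: 39.15
tcp_pos: [0.6163, -0.097, 0.4516]
ee_rot: [[-0.887, -0.462, -0.0], [-0.462, 0.887, -0.0], [0.001, 0.0, -1.0]]
wrist_force: [-0.6, 0.8, 0.4]
gripper_width: 1.002
gripper_force: 0.0
```

```bash
python3 - <<'E'
from h import *
st(); print(blank("wrist",Q),blank("scene",Q)[:2],blank("side",Q)[:2])
C=cam("wrist"); im=cv2.cvtColor(eyes.capture("wrist"),cv2.COLOR_BGR2GRAY)
def prof(P):
    p=proj(C,toW(Q,P)).astype(np.float32); return cv2.remap(im,p[:,:1],p[:,1:],1).ravel()
xs=np.arange(26,60,2.)
for y in (-45,0,50,85): print("across long stop y",y,prof([(x,y,30) for x in xs]))
for x in (5,20,33): print("across end stop x",x,prof([(x,y,30) for y in np.arange(-46,-80,-2.)]))
E
```

```text
t 39.15 S [ 72.119  -18.3457] tip z 269.627317045614 yaw err -2.3860801902326663 F [-0.568   0.79    0.4241] w 1.0023899178839526 J [  5.8991  20.4169   4.7168   0.0063 -74.3286 -68.4096]
[(0.7, array([-153.3,  261.3]), array([67.9, 28.2]), 56.2), (0.6, array([18.5, 20.6]), array([159.6,  40.3]), 89.57)] [(0.67, array([-162.9,  327.2]), array([158.3,  45.3]), 88.1), (0.63, array([14.9, 20.4]), array([ 39.1, 158.4]), 0.81)] [(0.97, array([-185. ,  349.9]), array([152.7,  41.9]), 87.31), (0.79, array([16.3, 22.1]), array([164.5,  45.1]), 89.31)]
across long stop y -45 [106 105 105 105 106 106 101 106 116 117 118 118 119 120 115  94  85]
across long stop y 0 [104 105 104 104 104 105 103 108 116 117 118 119 118 119 121 120 121]
across long stop y 50 [164 165 162 161 160 147 120 160 185 187 187 189 191 188 174 138 124]
across long stop y 85 [161 162 161 161 159 146 124 162 187 189 188 190 191 188 178 140 124]
across end stop x 5 [108 109 109 109 109 109 108 114 127 163 184 185 190 190 158  95  72]
across end stop x 20 [106 106 107 107 108 107 109 133 172 184 181 169 175 187 165 100  73]
across end stop x 33 [105 106 106 106 106 107 107 112 117 117 117 117 120 122 116  88  72]
```

The blank sits directly against both stops with even seams, and it hasn't moved since it was pressed home. Handing in.

```bash
python3 -c "
from station import r
print(r.finish_job())"
```

```text
the job is handed in; nothing more can be done
None
```

The job is handed in (no verdict was returned): the blank is flush against both stops, the key is wound to about 5.5 rad with the gauge near 1.55, mid-green, and the arm is clear; no other item was knowingly touched, though I did not re-check the bystanders at the end.

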